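# Shut and lock the tin cash box

### The job

Press the cash box's lid fully shut, then lock it: pull the brass knob up out of its notch, turn it clockwise (seen from above) until its tongue lies over the lid, and let it snap down fully home into the lock notch. Do not force the knob round against the side of a notch, and leave the other things on the desk where they are.

Things in the scene. Friction and masses are not known exactly. Their poses are not given: they have to be found in the camera images.
- cash_box: grey tin cash box, fixed to the desk. Origin on the desk directly under the knob's axis; z up; x runs from the knob across the case to the lid's hinge. Lock deck round the knob: x -40 to 45 mm, y -55 to 55, top at z 75. Case behind it: x 45 to 195, y -110 to 110, rim at z 66.
- crown (a point): on the knob's axis, level with the top of the notched nickel crown: blocks 22 to 34 mm from the axis, 8 mm high, on the deck. Two notches, 7 mm wide: the open one, where the knob starts, and the lock notch, whose centre differs from box to box: 54 to 82 degrees (0.94 to 1.43 rad) clockwise of the open one. No reading gives it: feel (or look) for it.
- lid (a joint): lid angle (rad): 0 shut, grows as it opens; starts at 0.35 to 0.8. Tin plate 149 x 224 x 8 mm hinged at cash_box x 195, z 66 mm; free edge next to the knob. A stiff hinge holds it where left; 1 to 5 N pushes it down. Shut, its top is at z 74 mm. On its top, 50 mm from the hinge, a carrying bar 100 mm long along y, 8 mm proud.
- lid_edge (a point): middle of the lid's free edge, on its top face (cash_box x 46, z 74 mm when shut)
- knob_grip (a point): grip point of the brass knob, on its axis. Its wing is an upright bar 42 mm long (this point's x), 12 thick (y), 26 high, its top 13 mm above this point. Seated, this point is at cash_box z 106 mm. Sprung down: 5 N seated, 8 N at its stop 12 mm up; it must rise 7 mm to clear the crown. Let down between notches it rides on the crown 7 mm high, sliding easily.
- tongue_tip (a point): underside of the end of the knob's flat tongue, 12 mm wide, 4 thick, 60 mm from the axis along knob_grip's x. At the start it points 68 degrees to the left (counter-clockwise) of cash_box x; locked, it lies over the lid's edge. It would block an open lid.
- pin_tip (a point): underside of the outer end of the knob's index pin, opposite the tongue, 33 mm from the axis, 5 mm wide: 1 mm play either side in a notch. Over a notch it drops 7 mm, and then its sides stop the knob from turning on. The pin bends if forced: keep the force on its sides under 14 N (about 0.4 N m of turning).
- latch_turn (a joint): how far the knob is turned clockwise seen from above (rad): 0 in the open notch, 0.94 to 1.43 in the lock notch
- eraser: bystander: maple eraser block with grey felt sole, 120 x 50 x 35 mm, origin under its centre, long axis x
- bell: bystander: round brass desk bell, 84 mm across, 58 mm high, origin under its centre
- inkwell: bystander: square cobalt-blue glass inkwell with a brass cap, 52 x 52 x 50 mm, origin under its centre
- remover: bystander: small nickel staple remover, about 58 x 24 x 30 mm, origin under its centre

How it is judged:
By the outcome, as a careful person would: the job done as asked, in the order asked, and still so for the second after the job is handed in, with the robot touching nothing.
It also fails if it takes over 67 s, if anything falls off the work surface, if the arm or the gripper's body presses on something with over 40 N, if the wrist force passes 120 N, or if a joint passes its speed limit or range.

### The arm

A 6-joint arm with a two-finger parallel gripper is mounted at the origin on the work surface. World frame = base frame: x ahead of the robot, y to its left, z up, the work surface at z = 0. Lengths are in m, angles in rad, forces in N, time in s.
With the tool pointing down it reaches from about 0.4 to 0.825 m from the base axis. Payload 7 kg.
Tool frame: the origin (TCP) lies on the centre line of the jaws, within the pads' length; the fingertips stand 22 mm ahead of it and the grasp point (between the pads) lies 3 mm ahead of it; z points along the fingers, y is the direction in which the jaws open and shut (so a half turn about z gives the same grasp; the last joint's range is limited). The gripper opens to 88 mm and grips with 3 to 60 N. Pads are 19 mm wide; open, the fingers measure 130 mm over their backs; the gripper's body (78 mm by 193 mm) begins 47 mm behind the grasp point.
Start: joints at [1.605, 0.359, 0.012, 0, -1.224, -0.288], TCP at [0.169, 0.653, 0.249] pointing down, gripper open.
Joint ranges: [-3.07, 3.07], [-1.43, 2.12], [-1.02, 1.25], [-3.03, 1.67], [-3.05, -0], [-3.03, 3.03]. Speed limits (rad/s): [2.39, 2.39, 3.01, 3.14, 3.14, 3.14].

### API

Orientations are given as [roll, pitch, yaw] about the fixed x, y, z axes, in that order (R = Rz(yaw) Ry(pitch) Rx(roll)).
In Python, from station import arm gives the robot as it stands. The module is installed in compiled form; this text tells all that it offers.
- The arm moves only by the tool arm_command, never from a script. Its argument "motion" is a list of rows, each a list of 3 entries, a list of its own where there are three numbers: the shift along the tool's x, y, z in mm, then the turn, a rotation vector about the tool's x, y, z in degrees, then the opening, from 0 (shut) to 1 (fully open). In form: [[[tx, ty, tz], [wx, wy, wz], grip], ...]. A call has 1 to 20 rows; each row shifts and turns the commanded pose from where the row before left it, along the tool's axes as they then stand; what a row does not reach is not made up. A row lasts 1/12 s, in which the tool goes at most 41.7 mm and 7.16 degrees, less where a joint would pass 70% of its speed; a pose out of reach is approached as far as the arm can. A call is refused whole if a number of a shift passes 41.7 or a number of a turn 7.16, either way. A call with a gripper value outside its range is refused whole. The fingers move at their own pace and stop on an object; "newtons" is the grip in N (left out, the last holds). Time passes only in rows, so rows that do not move let the fingers close. It gives the time, the measured TCP pose, the force and the opening at its end, in the units of the state.
- arm.get_state(): the state, without advancing time (a new reading comes with each control period).
- arm.grab_frame(name): name is "scene" or "top" or "wrist"; returns the picture (420x560x3 uint8, red, green, blue); there is no depth.
- arm.camera_info(name): a dict with "fov_y" (degrees; the focal length in pixels is half the picture's height over the tangent of half this angle, whatever the lens; pixels are square), "cx", "cy" (the principal point, pixels), "k1" (the pictures are not rectified: a ray, as slopes to the right and down, at radius r is drawn at 1 + k1 r^2 times it, then the intrinsics apply), "view" (4x4, takes a point from world to camera coordinates); the wrist camera has in their place "tool_from_camera" (4x4, takes a point from camera to tool coordinates, whose origin is the TCP and whose axes are the flange's). Camera axes: x right, y down, z forward; pixel columns grow to the right and rows downward; lengths in m; the calibration is good to about 2 mm. A picture is of the moment at which its call begins: read the wrist's pose just before it. camera_info takes no time and is no camera call.
- arm.job_done(): hands the job in, once; it reports no verdict.
The state is a dict: "t": time; "q": joint angles; "qd": joint speeds; "joint_efforts": joint torques, N m; "eef_pos": TCP position; "ee_rot": TCP orientation; "force": force on the tool from outside, world axes, zero at the start; "moment": the same for the moment, N m; "width": finger opening in m.
Only numpy, scipy, OpenCV 4.12 (cv2) and the standard library are available. Lean on these libraries where they do the work, as an engineer would, in place of code of your own. Each camera call takes 0.05 s, during which the arm holds its last target. There are 200 camera calls.

## Working session

There is one attempt and no reset: what is moved stays moved. The work goes in short steps, Python scripts to look and compute and a tool call to move; the robot and the scene stay as the last step left them, time stands still between calls to the robot, and variables do not carry over. Pictures are saved under pics/ and viewed, on a budget of 10 in all, crops included, one or two more only if the job needs it, and the job is handed in when it is done.

Besides the shell and the picture viewer there is one more tool, called by a JSON object that holds its "fn" and its "kwargs", one argument or row to a line. arm_command: Moves the arm, as the interface text tells. Its arguments: {"type":"object","properties":{"motion":{"type":"array","items":{"type":"array"}},"newtons":{"type":"number"}},"required":["motion"]}

```bash
mkdir -p pics; cat > h.py <<'E'
import numpy as np, cv2
from station import arm
from scipy.spatial.transform import Rotation as R
def info(n):
    c=arm.camera_info(n); f=210/np.tan(np.radians(c['fov_y'])/2); return c,f
def T_wc(n,s=None):
    c,_=info(n)
    if 'view' in c: return np.linalg.inv(np.array(c['view']))
    s=s or arm.get_state(); T=np.eye(4); T[:3,:3]=R.from_euler('xyz',s['ee_rot']).as_matrix(); T[:3,3]=s['eef_pos']
    return T@np.array(c['tool_from_camera'])
def ray(n,uv,T=None):
    c,f=info(n); T=T_wc(n) if T is None else T
    K=np.array([[f,0,c['cx']],[0,f,c['cy']],[0,0,1.]])
    p=cv2.undistortPoints(np.array([[uv]],float),K,np.array([c['k1'],0,0,0.]))[0,0]
    return T[:3,3],T[:3,:3]@np.array([p[0],p[1],1])
def onz(n,uv,z,T=None):
    o,d=ray(n,uv,T); return o+d*(z-o[2])/d[2]
def proj(n,P,T=None):
    c,f=info(n); T=T_wc(n) if T is None else T
    p=np.linalg.inv(T)@np.append(P,1); x,y=p[0]/p[2],p[1]/p[2]; k=1+c['k1']*(x*x+y*y)
    return np.array([f*x*k+c['cx'],f*y*k+c['cy']])
def tri(n1,a,n2,b,T1=None,T2=None):
    o1,d1=ray(n1,a,T1);o2,d2=ray(n2,b,T2)
    s=np.linalg.lstsq(np.c_[d1,-d2],o2-o1,rcond=None)[0]
    p,q=o1+s[0]*d1,o2+s[1]*d2; return (p+q)/2,np.linalg.norm(p-q)
E
python3 - <<'E'
from h import *
for n in('scene','top','wrist'):
    cv2.imwrite(f'pics/{n}0.png',cv2.cvtColor(arm.grab_frame(n),cv2.COLOR_RGB2BGR))
a=cv2.imread('pics/top0.png');b=cv2.imread('pics/scene0.png')
print(arm.get_state())
for n in('scene','top'): print(T_wc(n).round(3),info(n))
E
```

```text
{'t': 0.15, 'q': array([ 1.60509378e+00,  3.59233619e-01,  1.12694141e-02, -2.61068855e-04,
       -1.22407427e+00, -2.88109583e-01]), 'qd': array([ 0.00088411, -0.00162511,  0.00382488,  0.00195021,  0.00036448,
       -0.00083841]), 'joint_efforts': array([-8.46414350e-04, -5.83272636e+01,  2.93289506e+01,  7.00116098e+00,
        8.74346704e-03, -1.02856927e-04]), 'eef_pos': array([0.16941876, 0.65304675, 0.24782947]), 'ee_rot': array([ 3.14033196e+00, -1.17638908e-04, -2.53900924e-01]), 'force': array([-0.48841258,  0.73172705, -0.04437134]), 'moment': array([-0.01050481,  0.00213382,  0.01463407]), 'width': 0.08782977067414874}
[[ 0.497  0.701 -0.512  1.001]
 [ 0.868 -0.403  0.291 -0.209]
 [-0.002 -0.589 -0.808  0.719]
 [ 0.     0.     0.     1.   ]] ({'fov_y': 57.31908634158718, 'cx': 276.67962055447555, 'cy': 209.33752609280106, 'k1': -0.032544694494006675, 'view': array([[ 0.49663341,  0.86795737, -0.00229189, -0.31437122],
       [ 0.70099038, -0.40265148, -0.58862915, -0.3627976 ],
       [-0.51182784,  0.29072631, -0.80839995,  1.15461934],
       [ 0.        ,  0.        ,  0.        ,  1.        ]])}, np.float64(384.2166642706127))
[[-0.112 -0.974  0.199  0.439]
 [-0.994  0.11  -0.02   0.043]
 [-0.002 -0.2   -0.98   0.828]
 [ 0.     0.     0.     1.   ]] ({'fov_y': 54.73330214241267, 'cx': 279.13147487772466, 'cy': 212.2740707953595, 'k1': -0.018670206511614235, 'view': array([[-0.11164347, -0.99374536, -0.00242835,  0.09365492],
       [-0.97368182,  0.10987735, -0.19967643,  0.5883851 ],
       [ 0.19869435, -0.01992813, -0.97985888,  0.72486828],
       [ 0.        ,  0.        ,  0.        ,  1.        ]])}, np.float64(405.70886416482676))
```

View pics/top0.png

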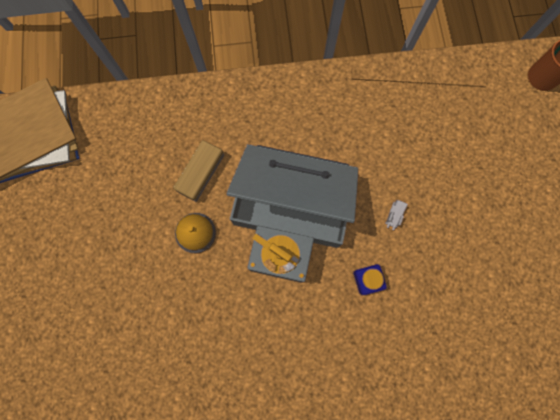

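View pics/scene0.png

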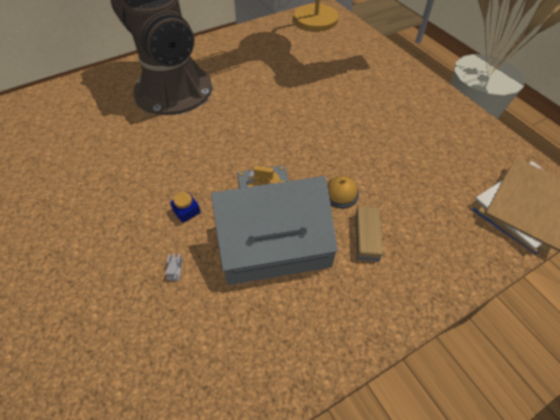

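The top view shows the deck with corners about (257,228), (313,235), (304,280), (249,272), and the knob near (281,252). The lid is open with its bar ends at (272,163) and (326,175). In the scene view the bar ends are at (304,232) and (251,237).

```bash
python3 - <<'E'
from h import *
c=[onz('top',p,0.075) for p in((257,228),(313,235),(304,280),(249,272))]
print(np.round(c,4)); 
print(np.linalg.norm(c[0]-c[1]),np.linalg.norm(c[1]-c[2]))
print('bar',tri('top',(272,163),'scene',(304,232)),tri('top',(326,175),'scene',(251,237)))
print('knobtop',onz('top',(281,250),0.119))
for p,q in (((246,148),(327,179)),((357,163),(213,190)),((230,192),(332,265)),((355,218),(222,272))):
    print(tri('top',p,'scene',q))
im=cv2.imread('pics/top0.png')[120:300,170:410]
cv2.imwrite('pics/topc.png',cv2.resize(im,(800,600),interpolation=cv2.INTER_CUBIC))
E
```

```text
[[ 0.5667  0.0723  0.075 ]
 [ 0.5417 -0.0306  0.075 ]
 [ 0.461  -0.0036  0.075 ]
 [ 0.4868  0.0952  0.075 ]]
0.10586734929877728 0.08511487409087934
bar (array([0.68225887, 0.03141032, 0.1010646 ]), np.float64(0.0012738682028146599)) (array([ 0.64584003, -0.06409375,  0.10863169]), np.float64(0.003055693952361856))
knobtop [0.51575205 0.03271933 0.119     ]
(array([0.67256344, 0.0733712 , 0.22123007]), np.float64(0.005527050248555029))
(array([ 0.61836021, -0.10068575,  0.24189743]), np.float64(0.0129003420562398))
(array([ 0.68913006,  0.1291584 , -0.11128913]), np.float64(0.012552989474870088))
(array([ 0.59216508, -0.13151237, -0.06095874]), np.float64(0.02246156405224919))
```

View pics/topc.png

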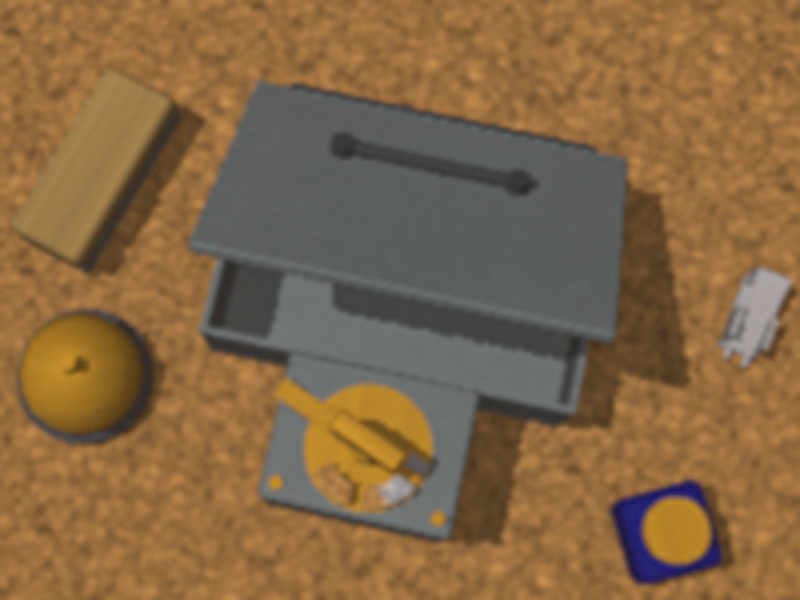

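```bash
python3 - <<'E'
from h import *
f=lambda x,y:(170+x*.3,120+y*.3)
def ang(a,b): d=np.array(b)-a; return np.degrees(np.arctan2(d[1],d[0])),np.linalg.norm(d[:2])
h=[onz('top',f(*p),.070) for p in((262,84),(627,157))];print('hinge',h,ang(h[1],h[0]))
h=[onz('top',f(*p),.066) for p in((208,323),(574,405))];print('rim',h,ang(h[1],h[0]))
h=[onz('top',f(*p),.075) for p in((262,497),(448,538),(478,395),(290,357))];print('deck',np.round(h,4),ang(h[1],h[0]),ang(h[2],h[3]),ang(h[1],h[2]),ang(h[0],h[3]))
print('disc',onz('top',f(369,448),.077),'tongue',onz('top',f(285,390),.09))
d=[onz('top',f(*p),.119) for p in((340,425),(400,457))];print('wing',d,ang(d[1],d[0]))
for n,p,z in(('bell',(82,372),.03),('eraser',(98,165),.035),('ink',(668,532),.05),('rem',(757,315),.03)): print(n,onz('top',f(*p),z))
E
```

```text
hinge [array([0.7341283 , 0.07227028, 0.07      ]), array([ 0.66517081, -0.13576312,  0.07      ])] (np.float64(71.66102665762277), np.float64(0.21916439820066227))
rim [array([0.59489235, 0.11722503, 0.066     ]), array([ 0.52448054, -0.08474757,  0.066     ])] (np.float64(70.78038981557899), np.float64(0.2138942583592431))
deck [[ 0.4921  0.0954  0.075 ]
 [ 0.4584 -0.004   0.075 ]
 [ 0.5351 -0.0305  0.075 ]
 [ 0.5684  0.0721  0.075 ]] (np.float64(71.27717046442918), np.float64(0.10495195848445422)) (np.float64(72.02010929051343), np.float64(0.10787572898110306)) (np.float64(-19.07643179123788), np.float64(0.08112591742263991)) (np.float64(-16.988484400210623), np.float64(0.07976215560928901))
disc [0.51223645 0.03358793 0.077     ] tongue [0.54784305 0.07609203 0.09      ]
wing [array([0.52187923, 0.04790088, 0.119     ]), array([0.50166356, 0.01851453, 0.119     ])] (np.float64(55.474861313519504), np.float64(0.035668349219954695))
bell [0.58099469 0.19823612 0.03      ]
eraser [0.7069414  0.17853232 0.035     ]
ink [ 0.4483292  -0.13025616  0.05      ]
rem [ 0.57006504 -0.20810326  0.03      ]
```

```bash
cat >> h.py <<'E'
AX=np.array([.5135,.0325,0]); YAW=np.radians(-18.5)
def box(x,y,z): c,s=np.cos(YAW),np.sin(YAW); return AX+np.array([c*x-s*y,s*x+c*y,z])
def goto(P,yaw):  # shift (tool axes, mm) and turn about tool z (deg) from the measured pose
    s=arm.get_state(); M=R.from_euler('xyz',s['ee_rot'])
    d=(R.from_euler('xyz',[np.pi,0,yaw])); w=(M.inv()*d).as_rotvec(degrees=True)
    print('shift mm',(M.inv().apply(np.array(P)-s['eef_pos'])*1e3).round(1),'turn',w.round(2),'t',round(s['t'],2),'eef',s['eef_pos'].round(4),'F',s['force'].round(1),'q6',s['q'][5].round(2))
E
python3 - <<'E'
from h import *
f=lambda x,y:(170+x*.3,120+y*.3)
for th in np.arange(.35,.81,.05):
    L=149; p=[box(.195-.149*np.cos(th)-.008*np.sin(th),y,.066+.149*np.sin(th)+.008*np.cos(th)) for y in(.112,-.112)]
    print(th.round(2),[((proj('top',q)-[170,120])/.3).round(0) for q in p],p[0][2].round(3))
goto(box(.105,0,.249),YAW)
E
```

```text
0.35 [array([186., 296.]), array([600., 384.])] 0.125
0.4 [array([185., 289.]), array([603., 377.])] 0.131
0.45 [array([184., 282.]), array([606., 370.])] 0.138
0.5 [array([184., 273.]), array([610., 363.])] 0.144
0.55 [array([184., 264.]), array([613., 354.])] 0.151
0.6 [array([184., 255.]), array([616., 345.])] 0.157
0.65 [array([185., 245.]), array([620., 335.])] 0.163
0.7 [array([185., 234.]), array([624., 325.])] 0.168
0.75 [array([186., 222.]), array([627., 314.])] 0.173
0.8 [array([187., 210.]), array([631., 302.])] 0.178
shift mm [ 5.937e+02  5.215e+02 -4.000e-01] turn [ 0.07 -0.01  3.95] t 0.15 eef [0.1694 0.653  0.2478] F [-0.5  0.7 -0. ] q6 -0.29
```

{"fn": "arm_command", "kwargs": {
  "motion": [
    [[29.7, 26.1, 0], [0, 0, 0.2], 0],
    [[29.7, 26.1, 0], [0, 0, 0.2], 0],
    [[29.7, 26.1, 0], [0, 0, 0.2], 0],
    [[29.7, 26.1, 0], [0, 0, 0.2], 0],
    [[29.7, 26.1, 0], [0, 0, 0.2], 0],
    [[29.7, 26.1, 0], [0, 0, 0.2], 0],
    [[29.7, 26.1, 0], [0, 0, 0.2], 0],
    [[29.7, 26.1, 0], [0, 0, 0.2], 0],
    [[29.7, 26.1, 0], [0, 0, 0.2], 0],
    [[29.7, 26.1, 0], [0, 0, 0.2], 0],
    [[29.7, 26.1, 0], [0, 0, 0.2], 0],
    [[29.7, 26.1, 0], [0, 0, 0.2], 0],
    [[29.7, 26.1, 0], [0, 0, 0.2], 0],
    [[29.7, 26.1, 0], [0, 0, 0.2], 0],
    [[29.7, 26.1, 0], [0, 0, 0.2], 0],
    [[29.7, 26.1, 0], [0, 0, 0.2], 0],
    [[29.7, 26.1, 0], [0, 0, 0.2], 0],
    [[29.7, 26.1, 0], [0, 0, 0.2], 0],
    [[29.7, 26.1, 0], [0, 0, 0.2], 0],
    [[29.7, 26.1, 0], [0, 0, 0.2], 0]
  ],
  "newtons": 20
}}

```text
t: 1.82
eef_pos: [0.5919, -0.0172, 0.2485]
ee_rot: [-3.142, 0.0, -0.324]
force: [1.5, 0.9, 0.6]
width: 0.0009
```

```bash
python3 - <<'E'
from h import *
goto(box(.105,0,.249),YAW)
s=arm.get_state(); print(s['width'],s['q'].round(2))
cv2.imwrite('pics/w1.png',cv2.cvtColor(arm.grab_frame('wrist'),cv2.COLOR_RGB2BGR))
E
```

```text
shift mm [ 14.8 -22.3  -0.5] turn [-0.    0.01 -0.05] t 1.82 eef [ 0.5919 -0.0172  0.2485] F [1.5 0.9 0.6] q6 0.95
0.0009212124535165223 [ 0.3   0.22 -0.18 -0.   -1.17  0.95]
```

{"fn": "arm_command", "kwargs": {
  "motion": [
    [[15, -22, 10], [0, 0, 0], 0],
    [[0, 0, 30], [0, 0, 0], 0],
    [[0, 0, 30], [0, 0, 0], 0],
    [[0, 0, 8], [0, 0, 0], 0],
    [[0, 0, 8], [0, 0, 0], 0],
    [[0, 0, 8], [0, 0, 0], 0],
    [[0, 0, 8], [0, 0, 0], 0],
    [[0, 0, 8], [0, 0, 0], 0],
    [[0, 0, 8], [0, 0, 0], 0],
    [[0, 0, 8], [0, 0, 0], 0],
    [[0, 0, 8], [0, 0, 0], 0],
    [[0, 0, 8], [0, 0, 0], 0],
    [[0, 0, 0], [0, 0, 0], 0]
  ]
}}

```text
t: 2.95
eef_pos: [0.6118, 0.0007, 0.1045]
ee_rot: [3.141, 0.002, -0.324]
force: [-0.3, -0.3, -0.3]
width: 0.0007
```

{"fn": "arm_command", "kwargs": {
  "motion": [
    [[0, 0, 4], [0, 0, 0], 0],
    [[0, 0, 3], [0, 0, 0], 0],
    [[0, 0, 1.5], [0, 0, 0], 0],
    [[0, 0, 0], [0, 0, 0], 0]
  ]
}}

```text
t: 3.28
eef_pos: [0.6125, 0.0008, 0.0977]
ee_rot: [3.141, 0.0, -0.324]
force: [0.8, 0.2, -0.2]
width: 0.0004
```

```bash
python3 - <<'E'
from h import *
a=arm.grab_frame('scene')[110:300,130:410]; 
cv2.imwrite('pics/s1.png',cv2.cvtColor(cv2.resize(a,(800,543),interpolation=cv2.INTER_CUBIC),cv2.COLOR_RGB2BGR))
E
```

```text
(no output)
```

View pics/s1.png

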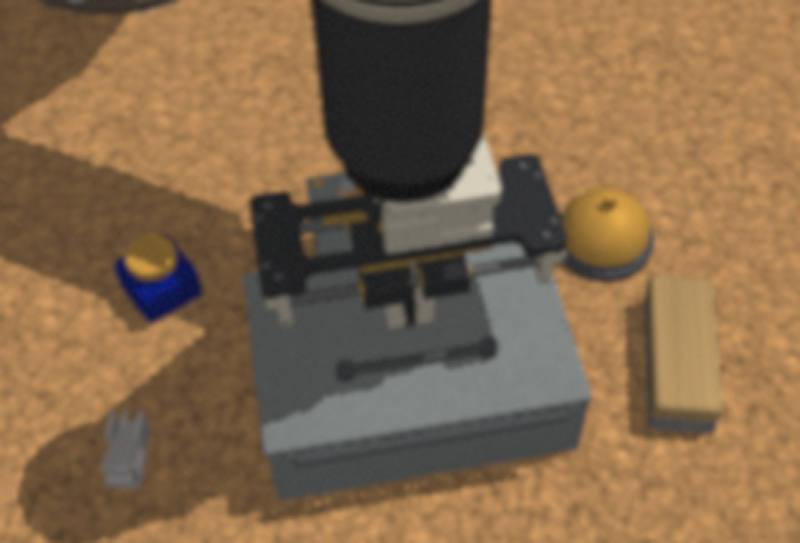

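The lid is nearly shut, with the fingertips on it next to the bar. I will press closer to the free edge until there is a firm reaction.

{"fn": "arm_command", "kwargs": {
  "motion": [
    [[0, 0, -6], [0, 0, 0], 0],
    [[-15, 0, 0], [0, 0, 0], 0],
    [[-13, 0, 0], [0, 0, 0], 0],
    [[0, 0, 4], [0, 0, 0], 0],
    [[0, 0, 3], [0, 0, 0], 0],
    [[0, 0, 1], [0, 0, 0], 0],
    [[0, 0, 1], [0, 0, 0], 0],
    [[0, 0, 1], [0, 0, 0], 0],
    [[0, 0, 0], [0, 0, 0], 0]
  ]
}}

```text
t: 4.08
eef_pos: [0.5865, 0.0098, 0.0959]
ee_rot: [-3.142, -0.0, -0.323]
force: [-9.0, 1.9, 18.4]
width: 0.0002
```

Shut: 18 N reaction with the tip at z 0.074. Rising and moving over the knob, turned into line with its wing.

{"fn": "arm_command", "kwargs": {
  "motion": [
    [[0, 0, -30], [0, 0, 0], 0],
    [[0, 0, -35], [0, 0, 0], 0],
    [[0, 0, -25], [0, 0, 0], 0.3],
    [[-39, 0, 0], [0, 0, 0], 0.5],
    [[-39, 0, 0], [0, 0, 0], 0.5],
    [[0, 0, 0], [0, 0, -7], 0.5],
    [[0, 0, 0], [0, 0, -7], 0.5],
    [[0, 0, 0], [0, 0, -7], 0.5],
    [[0, 0, 0], [0, 0, -7], 0.5],
    [[0, 0, 0], [0, 0, -7], 0.5],
    [[0, 0, 0], [0, 0, -7], 0.5],
    [[0, 0, 0], [0, 0, -7], 0.5],
    [[0, 0, 0], [0, 0, -7], 0.5],
    [[0, 0, 0], [0, 0, -7], 0.5],
    [[0, 0, 0], [0, 0, -5], 0.5],
    [[0, 0, 0], [0, 0, 0], 0.5]
  ]
}}

```text
t: 5.42
eef_pos: [0.5127, 0.0344, 0.1841]
ee_rot: [3.141, -0.0, 0.867]
force: [-0.1, 0.1, 0.2]
width: 0.0442
```

```bash
python3 - <<'E'
from h import *
s=arm.get_state(); goto(box(0,0,.111),YAW+np.radians(68))
print(s['width'],s['q'].round(2)); np.save('w2.npy',T_wc('wrist',s))
a=arm.grab_frame('wrist');cv2.imwrite('pics/w2.png',cv2.cvtColor(a,cv2.COLOR_RGB2BGR))
print(proj('wrist',box(0,0,.119)),proj('wrist',box(0,0,.083)))
E
```

```text
shift mm [-0.9  1.8 73.1] turn [ 0.01 -0.    0.17] t 5.42 eef [0.5127 0.0344 0.1841] F [-0.1  0.1  0.2] q6 1.99
0.04415730701674136 [ 0.45  0.15 -0.43  0.   -0.99  1.99]
[274.04909387 235.30619811] [273.59700772 218.41328155]
```

View pics/w2.png

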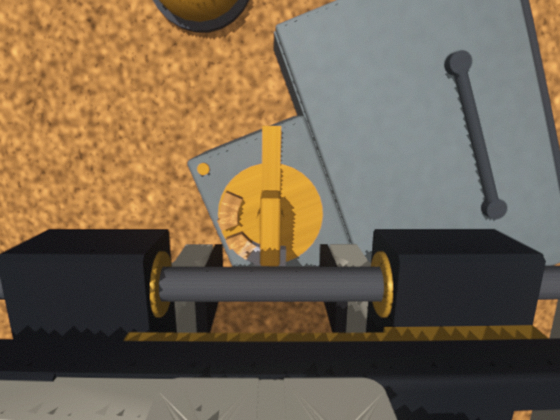

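The wing and tongue lie at column about 271, the disc is centred near (270,214) with a 52 px radius, and the crown segment is at its left around (235,215). I'll enlarge that for the lock notch and get the axis more exactly.

```bash
python3 - <<'E'
from h import *
T=np.load('w2.npy'); a=cv2.imread('pics/w2.png')
cv2.imwrite('pics/w2c.png',cv2.resize(a[150:270,200:340],(700,600),interpolation=cv2.INTER_CUBIC))
print('tongue',onz('wrist',(271.5,127),.082,T),'wing',onz('wrist',(270.7,230),.119,T))
for z in(.075,.077,.083):print('disc',onz('wrist',(270.5,214),z,T))
print(proj('wrist',AX+[.03*np.cos(YAW+np.radians(-112)),.03*np.sin(YAW+np.radians(-112)),.083],T))
for a_ in (54,60,68,75,82):
  t=YAW+np.radians(68-180-a_); print(a_,[((proj('wrist',AX+[r*np.cos(t)-.001,r*np.sin(t)+.001,.083],T)-[200,150])*5).round() for r in(.022,.034)])
E
```

```text
tongue [0.55097875 0.0787221  0.082     ] wing [0.51419271 0.03613938 0.119     ]
disc [0.51262085 0.0345252  0.075     ]
disc [0.51296521 0.03492799 0.077     ]
disc [0.51399828 0.03613639 0.083     ]
[273.25057829 260.65990643]
54 [array([224., 434.]), array([154., 483.])]
60 [array([215., 420.]), array([139., 462.])]
68 [array([204., 400.]), array([123., 432.])]
75 [array([198., 382.]), array([112., 404.])]
82 [array([193., 363.]), array([105., 375.])]
```

View pics/w2c.png

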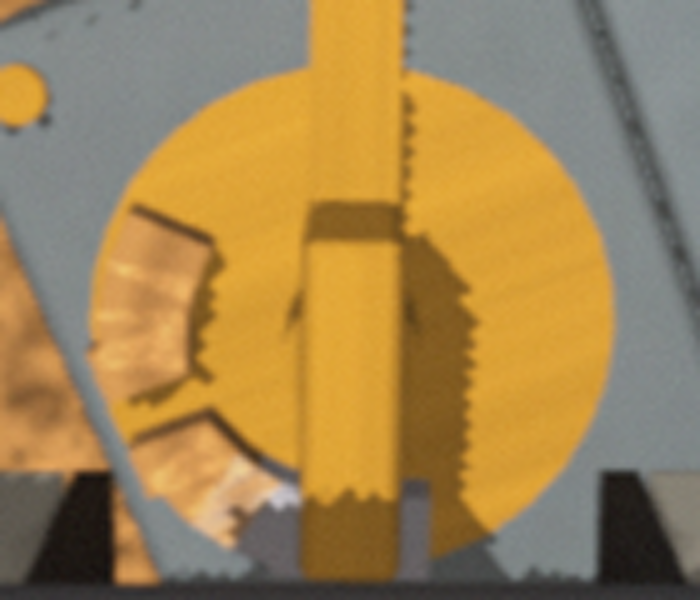

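```bash
python3 - <<'E'
from h import *
T=np.load('w2.npy'); A=np.array([.5128,.0346])
for c in ((211,392),(132,420),(171,406)):
  p=onz('wrist',(200+c[0]/5,150+c[1]/5),.083,T)[:2]-A
  print(np.linalg.norm(p),(np.degrees(.867)-180-np.degrees(np.arctan2(p[1],p[0])))%360)
E
```

```text
0.020670478939807505 67.1195656452166
0.032078911004742236 68.07122529820128
0.02642325935261014 67.75275562311231
```

The lock notch's gap runs from crop (211,392) to (132,420), so it is about 67° clockwise. Next: descend, grip, lift.

{"fn": "arm_command", "kwargs": {
  "motion": [
    [[0.3, 0, 30], [0, 0, 0], 0.5],
    [[0, 0, 25], [0, 0, 0], 0.5],
    [[0, 0, 12], [0, 0, 0], 0.5],
    [[0, 0, 6], [0, 0, 0], 0.5],
    [[0, 0, 0], [0, 0, 0], 0],
    [[0, 0, 0], [0, 0, 0], 0],
    [[0, 0, 0], [0, 0, 0], 0],
    [[0, 0, 0], [0, 0, 0], 0],
    [[0, 0, 0], [0, 0, 0], 0],
    [[0, 0, 0], [0, 0, 0], 0]
  ],
  "newtons": 35
}}

```text
t: 6.3
eef_pos: [0.5128, 0.0351, 0.112]
ee_rot: [3.141, -0.002, 0.863]
force: [-1.5, 2.0, 4.7]
width: 0.0152
```

```bash
python3 - <<'E'
from h import *
s=arm.get_state(); print({k:np.round(s[k],3) for k in('t','eef_pos','ee_rot','force','moment','width')})
E
```

```text
{'t': np.float64(6.3), 'eef_pos': array([0.513, 0.035, 0.112]), 'ee_rot': array([ 3.141e+00, -2.000e-03,  8.630e-01]), 'force': array([-1.49 ,  1.997,  4.678]), 'moment': array([ 0.553,  0.442, -0.063]), 'width': np.float64(0.015)}
```

{"fn": "arm_command", "kwargs": {
  "motion": [
    [[0, 0, 0], [0, 0, 0], 0],
    [[0, 0, 0], [0, 0, 0], 0],
    [[0, 0, 0], [0, 0, 0], 0],
    [[0, 0, 0], [0, 0, 0], 0]
  ]
}}

```text
t: 6.63
eef_pos: [0.5127, 0.035, 0.1119]
ee_rot: [3.141, -0.001, 0.863]
force: [-1.7, 1.5, 6.4]
width: 0.0149
```

```bash
python3 - <<'E'
from h import *
s=arm.get_state(); print({k:np.round(s[k],3) for k in('t','eef_pos','ee_rot','force','moment','width')})
a=arm.grab_frame('wrist');cv2.imwrite('pics/w3.png',cv2.cvtColor(a,cv2.COLOR_RGB2BGR))
E
```

```text
{'t': np.float64(6.633), 'eef_pos': array([0.513, 0.035, 0.112]), 'ee_rot': array([ 3.141e+00, -1.000e-03,  8.630e-01]), 'force': array([-1.669,  1.548,  6.435]), 'moment': array([ 0.701,  0.712, -0.033]), 'width': np.float64(0.015)}
```

View pics/w3.png

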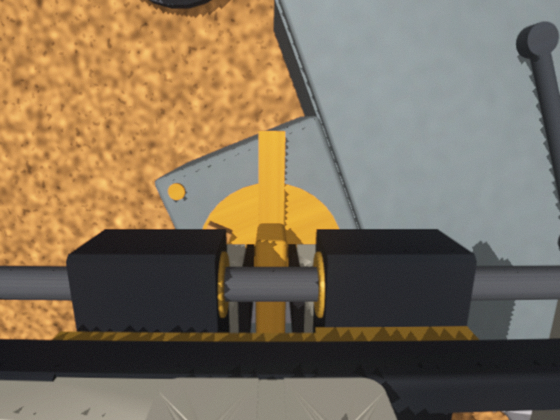

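The tongue is still in place at (271,135) and the knob is between the pads. But the width is 15 mm against a 12 mm wing, and there is a 6 N upward load. The tips are probably gripping the hub under the wing, so I'll regrip 6 mm higher.

{"fn": "arm_command", "kwargs": {
  "motion": [
    [[0, 0, 0], [0, 0, 0], 0.4],
    [[0, 0, 0], [0, 0, 0], 0.4],
    [[0, 0, -6], [0, 0, 0], 0.4],
    [[0, 0, 0], [0, 0, 0], 0.4],
    [[0, 0, 0], [0, 0, 0], 0],
    [[0, 0, 0], [0, 0, 0], 0],
    [[0, 0, 0], [0, 0, 0], 0],
    [[0, 0, 0], [0, 0, 0], 0],
    [[0, 0, 0], [0, 0, 0], 0],
    [[0, 0, 0], [0, 0, 0], 0]
  ]
}}

```text
t: 7.52
eef_pos: [0.5122, 0.0346, 0.1169]
ee_rot: [-3.142, 0.0, 0.863]
force: [0.6, -0.3, -1.5]
width: 0.0117
```

```bash
python3 - <<'E'
from h import *
s=arm.get_state(); print({k:np.round(s[k],3) for k in('t','eef_pos','ee_rot','force','moment','width')})
E
```

```text
{'t': np.float64(7.517), 'eef_pos': array([0.512, 0.035, 0.117]), 'ee_rot': array([-3.142,  0.   ,  0.863]), 'force': array([ 0.555, -0.299, -1.529]), 'moment': array([-0.363, -0.258,  0.024]), 'width': np.float64(0.012)}
```

{"fn": "arm_command", "kwargs": {
  "motion": [
    [[0, 0, -3], [0, 0, 0], 0],
    [[0, 0, -3], [0, 0, 0], 0],
    [[0, 0, -3], [0, 0, 0], 0],
    [[0, 0, -1], [0, 0, 0], 0],
    [[0, 0, 0], [0, 0, 0], 0],
    [[0, 0, 0], [0, 0, 0], 0]
  ]
}}

```text
t: 8.02
eef_pos: [0.5122, 0.0347, 0.127]
ee_rot: [-3.141, 0.0, 0.863]
force: [3.2, -0.8, -7.0]
width: 0.0117
```

```bash
python3 - <<'E'
from h import *
s=arm.get_state(); print({k:np.round(s[k],4) for k in('t','eef_pos','ee_rot','force','moment','width')})
E
```

```text
{'t': np.float64(8.0167), 'eef_pos': array([0.5122, 0.0347, 0.127 ]), 'ee_rot': array([-3.1415e+00,  1.0000e-04,  8.6310e-01]), 'force': array([ 3.2071, -0.843 , -7.0409]), 'moment': array([-0.6364, -1.2137,  0.0187]), 'width': np.float64(0.0117)}
```

The knob is up 10 mm at 7 N, which matches the spring. Turning clockwise 40°.

{"fn": "arm_command", "kwargs": {
  "motion": [
    [[0, 0, 0], [0, 0, 2], 0],
    [[0, 0, 0], [0, 0, 4], 0],
    [[0, 0, 0], [0, 0, 5], 0],
    [[0, 0, 0], [0, 0, 5], 0],
    [[0, 0, 0], [0, 0, 5], 0],
    [[0, 0, 0], [0, 0, 5], 0],
    [[0, 0, 0], [0, 0, 5], 0],
    [[0, 0, 0], [0, 0, 5], 0],
    [[0, 0, 0], [0, 0, 4], 0],
    [[0, 0, 0], [0, 0, 0], 0],
    [[0, 0, 0], [0, 0, 0], 0]
  ]
}}

```text
t: 8.93
eef_pos: [0.5121, 0.0347, 0.1269]
ee_rot: [-3.142, 0.0, 0.167]
force: [3.0, -2.2, -7.9]
width: 0.012
```

```bash
python3 - <<'E'
from h import *
s=arm.get_state(); print({k:np.round(s[k],4) for k in('t','eef_pos','ee_rot','force','moment','width')})
E
```

```text
{'t': np.float64(8.9333), 'eef_pos': array([0.5121, 0.0347, 0.1269]), 'ee_rot': array([-3.1416e+00,  4.0000e-04,  1.6730e-01]), 'force': array([ 2.98  , -2.2015, -7.8904]), 'moment': array([-0.4777, -1.1722, -0.0261]), 'width': np.float64(0.012)}
```

{"fn": "arm_command", "kwargs": {
  "motion": [
    [[0, 0, 0], [0, 0, 5], 0],
    [[0, 0, 0], [0, 0, 5], 0],
    [[0, 0, 0], [0, 0, 5], 0],
    [[0, 0, 0], [0, 0, 5], 0],
    [[0, 0, 0], [0, 0, 2], 0],
    [[0, 0, 2], [0, 0, 0], 0],
    [[0, 0, 1], [0, 0, 0], 0],
    [[0, 0, 0.8], [0, 0, 0], 0],
    [[0, 0, 0], [0, 0, 0], 0],
    [[0, 0, 0], [0, 0, 0], 0]
  ]
}}

```text
t: 9.77
eef_pos: [0.5123, 0.0347, 0.1236]
ee_rot: [-3.142, -0.0, -0.218]
force: [-0.7, -0.6, -0.3]
width: 0.0116
```

```bash
python3 - <<'E'
from h import *
s=arm.get_state(); print({k:np.round(s[k],4) for k in('t','eef_pos','ee_rot','force','moment','width')})
E
```

```text
{'t': np.float64(9.7667), 'eef_pos': array([0.5123, 0.0347, 0.1236]), 'ee_rot': array([-3.1416e+00, -2.0000e-04, -2.1760e-01]), 'force': array([-0.7292, -0.6165, -0.2791]), 'moment': array([-0.3219,  0.2881,  0.033 ]), 'width': np.float64(0.0116)}
```

Riding on the crown, fz about 0. Now feeling for the notch in small steps.

{"fn": "arm_command", "kwargs": {
  "motion": [
    [[0, 0, 0], [0, 0, 1.5], 0],
    [[0, 0, 0], [0, 0, 0.5], 0],
    [[0, 0, 0], [0, 0, 0], 0],
    [[0, 0, 0], [0, 0, 0], 0]
  ]
}}

```text
t: 10.1
eef_pos: [0.5123, 0.0347, 0.1234]
ee_rot: [-3.142, -0.0, -0.253]
force: [-0.1, -0.7, -0.2]
width: 0.0116
```

{"fn": "arm_command", "kwargs": {
  "motion": [
    [[0, 0, 0], [0, 0, 1], 0],
    [[0, 0, 0], [0, 0, 0], 0],
    [[0, 0, 0], [0, 0, 0], 0]
  ]
}}

```text
t: 10.35
eef_pos: [0.5123, 0.0347, 0.1232]
ee_rot: [3.142, 0.0, -0.271]
force: [0.6, -0.6, -1.9]
width: 0.0119
```

{"fn": "arm_command", "kwargs": {
  "motion": [
    [[0, 0, 0], [0, 0, 1], 0],
    [[0, 0, 0], [0, 0, 0], 0],
    [[0, 0, 0], [0, 0, 0], 0]
  ]
}}

```text
t: 10.6
eef_pos: [0.5122, 0.0347, 0.1228]
ee_rot: [3.142, 0.0, -0.289]
force: [2.5, 0.3, -8.0]
width: 0.012
```

The support vanished at 66°, so the pin is over the notch. One more degree toward centre, then lower.

{"fn": "arm_command", "kwargs": {
  "motion": [
    [[0, 0, 0], [0, 0, 1], 0],
    [[0, 0, 1.5], [0, 0, 0], 0],
    [[0, 0, 1.5], [0, 0, 0], 0],
    [[0, 0, 0], [0, 0, 0], 0],
    [[0, 0, 0], [0, 0, 0], 0]
  ]
}}

```text
t: 11.02
eef_pos: [0.5122, 0.0347, 0.1201]
ee_rot: [3.141, 0.0, -0.306]
force: [0.7, -0.0, -6.2]
width: 0.0118
```

```bash
python3 - <<'E'
from h import *
s=arm.get_state(); print({k:np.round(s[k],4) for k in('t','eef_pos','ee_rot','force','moment','width')})
E
```

```text
{'t': np.float64(11.0167), 'eef_pos': array([0.5122, 0.0347, 0.1201]), 'ee_rot': array([ 3.1414e+00,  2.0000e-04, -3.0610e-01]), 'force': array([ 0.6899, -0.0318, -6.2334]), 'moment': array([-0.1782, -0.5318,  0.0151]), 'width': np.float64(0.0118)}
```

The pin is in the notch: z is 3.5 mm below riding height and the z moment is only 0.015 N m. Lowering the rest, then a light push down.

{"fn": "arm_command", "kwargs": {
  "motion": [
    [[0, 0, 1.5], [0, 0, 0], 0],
    [[0, 0, 1.5], [0, 0, 0], 0],
    [[0, 0, 0.8], [0, 0, 0], 0],
    [[0, 0, 0], [0, 0, 0], 0],
    [[0, 0, 0], [0, 0, 0], 0]
  ]
}}

```text
t: 11.43
eef_pos: [0.5123, 0.0347, 0.1169]
ee_rot: [-3.142, -0.0, -0.306]
force: [-2.4, -0.5, 1.9]
width: 0.0116
```

```bash
python3 - <<'E'
from h import *
s=arm.get_state(); print({k:np.round(s[k],4) for k in('t','eef_pos','ee_rot','force','moment','width')})
E
```

```text
{'t': np.float64(11.4333), 'eef_pos': array([0.5123, 0.0347, 0.1169]), 'ee_rot': array([-3.1415e+00, -2.0000e-04, -3.0610e-01]), 'force': array([-2.4411, -0.4859,  1.8681]), 'moment': array([-5.500e-03,  9.914e-01,  5.000e-04]), 'width': np.float64(0.0116)}
```

It is seated at the starting height (TCP z 0.1169), with the reaction now upward. Release and retreat.

{"fn": "arm_command", "kwargs": {
  "motion": [
    [[0, 0, 0], [0, 0, 0], 0.3],
    [[0, 0, 0], [0, 0, 0], 0.5],
    [[0, 0, 0], [0, 0, 0], 0.5],
    [[0, 0, -5], [0, 0, 0], 0.5],
    [[0, 0, -20], [0, 0, 0], 0.5],
    [[0, 0, -35], [0, 0, 0], 0.5],
    [[-30, 0, -35], [0, 0, 0], 0.5],
    [[-40, 0, 0], [0, 0, 0], 0.5],
    [[0, 0, 0], [0, 0, 0], 0.5],
    [[0, 0, 0], [0, 0, 0], 0.5]
  ]
}}

```text
t: 12.27
eef_pos: [0.4475, 0.0555, 0.2096]
ee_rot: [-3.139, -0.002, -0.304]
force: [0.3, -0.1, -0.2]
width: 0.0437
```

```bash
python3 - <<'E'
from h import *
s=arm.get_state(); print(s['t'],s['eef_pos'],s['force'].round(1)); np.save('w4.npy',T_wc('wrist',s))
a=arm.grab_frame('wrist');cv2.imwrite('pics/w4.png',cv2.cvtColor(a,cv2.COLOR_RGB2BGR))
cv2.imwrite('pics/s4.png',cv2.cvtColor(arm.grab_frame('scene'),cv2.COLOR_RGB2BGR))
d0=cv2.absdiff(cv2.imread('pics/scene0.png'),cv2.imread('pics/s4.png')).max(2)
for n,(x,y) in dict(bell=(342,191),ink=(185,206),eraser=(369,232),rem=(174,267)).items(): print(n,d0[y-12:y+12,x-12:x+12].mean())
E
```

```text
12.2667 [0.44746284 0.05550897 0.2096373 ] [ 0.3 -0.1 -0.2]
bell 8.539930555555555
ink 28.93923611111111
eraser 9.067708333333334
rem 8.494791666666666
```

View pics/w4.png

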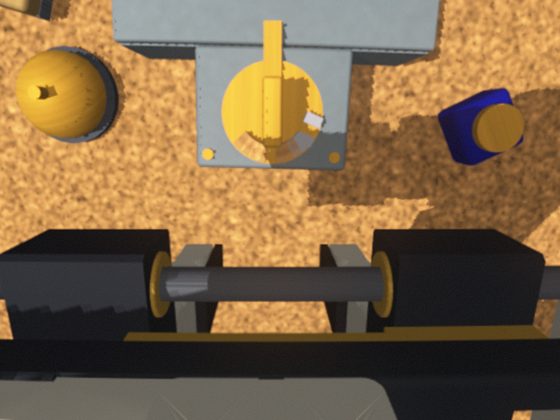

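The tongue, (274,20) to (274,75), lies across the shut lid's edge. The wing is seated and the pin is hidden in its notch at the bottom. The inkwell's image difference may be the arm's shadow, so I'll check its position, then hand in.

```bash
python3 - <<'E'
from h import *
T=np.load('w4.npy')
print('ink',onz('wrist',(498,128),.05,T),'was .448,-.130'); print('bell',onz('wrist',(65,93),.03,T),'was .581,.198')
M=[]
for f in('pics/scene0.png','pics/s4.png'):
    a=cv2.cvtColor(cv2.imread(f),cv2.COLOR_BGR2HSV); m=cv2.inRange(a,(110,150,30),(130,255,255)); M.append(np.argwhere(m).mean(0))
print('ink blue centroid',M); print('tongue tip z .08',onz('wrist',(274,20),.08,T),box(.06,0,.08))
arm.job_done()
E
```

```text
ink [ 0.44878759 -0.13370317  0.05      ] was .448,-.130
bell [0.58037438 0.19284026 0.03      ] was .581,.198
ink blue centroid [array([211.00749064, 186.48314607]), array([210.98501873, 186.38576779])]
tongue tip z .08 [0.56902478 0.01498836 0.08      ] [0.57039942 0.01346172 0.08      ]
the job is handed in; nothing more can be done
```

The cash box is shut and locked, and I handed the job in at about 12.4 s on the robot's clock.

- **Lid:** I pressed it down until it gave a firm 18 N reaction, with the fingertip at z 0.074, the shut height.
- **Knob:** I lifted it 10 mm (about 7 N) and turned it clockwise. I let it ride on the crown from 62° and felt it lose support over the notch at about 66°. I lowered it at about 67°, which matches the notch angle seen in the wrist picture.
- **Last checks:**
  - The knob sits at the same height as before unlocking.
  - The turning moment was close to zero, so the pin was not forced.
  - The wrist picture shows the tongue lying over the shut lid's edge, with its tip within 2–3 mm of where it should be.
- **Other things on the desk:**
  - The inkwell's blue outline is unchanged to 0.1 px; its larger brightness change looks like arm shadow.
  - Bell and inkwell positions agree with the first estimate only to 3–5 mm, using different cameras and picked pixels. I take that as measurement error.
  - The eraser and staple remover patches show no sign of moving; I did not measure their positions again.
- **One correction:** My first grip was too low and caught the hub under the wing (15 mm opening, 6 N upward). I opened, regripped 6 mm higher and went on without trouble.

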